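Put the chopstick case away in the table chest

ROBOT

A 6-joint arm with a two-finger parallel gripper is mounted at the origin on the work surface. World frame = base frame: x ahead of the robot, y to its left, z up, the work surface at z = 0. Lengths are in m, angles in rad, forces in N, time in s.
With the tool pointing down it reaches from about 0.25 to 0.85 m from the base axis. Payload 12.5 kg.
Tool frame: the origin (TCP) lies on the mounting face of the last link; the fingertips stand 186 mm ahead of it and the grasp point (between the pads) lies 167 mm ahead of it; z points along the fingers, y is the line along which they close (so a half turn about z gives the same grasp; the last joint's range is limited). The gripper opens to 93 mm and grips with 3 to 60 N. Pads are 15 mm wide; open, the fingers measure 128 mm over their backs; the gripper's body (75 mm by 188 mm) begins 65 mm behind the grasp point.
Start: joints at [-1.364, 0.351, 1.652, -0, 1.139, -0.085], TCP at [0.158, -0.527, 0.405] pointing down, gripper open.
Joint ranges: [-2.75, 2.75], [-0.79, 2.1], [0.01, 2.65], [-1.57, 4.71], [0.07, 3.14], [-2.87, 2.87]. Speed limits (rad/s): [2.22, 2.22, 2.79, 3.14, 3.14, 3.14].

INTERFACE

Orientations are given as a rotation vector (axis times angle).
In Python, from plant import bot, eoat, kin, status, imaging, job gives the robot as it stands. Calls block until the motion is done:
- bot.reach(position, orientation): joint-space move of the TCP to a pose.
- bot.move_l(position, frame=None, feed=0.15, max_force=None): straight line of the TCP; frame=None keeps the orientation; feed is the mean speed in m/s. With max_force (N) it stops when the force on the tool has changed by that much, and returns True; else False.
- bot.movej(angles): joint-space move.
- eoat.command_gripper(opening, squeeze=None): finger opening in m; squeeze is the grip in N (None keeps the last); returns when the fingers have stopped.
- bot.hold(seconds).
- kin.inverse_kinematics(position, orientation): joint angles nearest the present ones, or None.
- status.state(): the state.
- imaging.snapshot(name): name is "side" or "top" or "wrist"; returns (picture, depth): 480x640x3 uint8, red, green, blue; 480x640 float32, m along the optical axis (not along the pixel's ray), 0 where there is no reading.
- imaging.camera_params(name): a dict with "fx", "fy", "cx", "cy" (pixels), "view" (4x4, takes a point from world to camera coordinates); the wrist camera has in their place "tool_from_camera" (4x4, takes a point from camera to tool coordinates, whose origin is the TCP and whose axes are the flange's). Camera axes: x right, y up, looking along -z (the intrinsics and any distortion apply to the point x, -y, -z); pixel columns grow to the right and rows downward; lengths in m; the calibration is good to about 2 mm. A picture is of the moment at which its call begins: read the wrist's pose just before it. camera_params takes no time and is no camera call.
A pose or a line that the arm cannot do raises bot.IKError and nothing moves.
- job.close_job(): hands the job in, once; it reports no verdict.
The state is a dict: "time_s": time; "q": joint angles; "qvel": joint speeds; "joint_efforts": joint torques, N m; "tcp_pos": TCP position; "ee_rot": TCP orientation; "force": force on the tool from outside, world axes, zero at the start; "wrist_torque": the same for the moment, N m; "gripper_width": finger opening in m.
Only numpy, scipy, OpenCV 4.12 (cv2) and the standard library are available. Lean on these libraries where they do the work, as an engineer would, in place of code of your own. Each camera call takes 0.05 s, during which the arm holds its last target. There are 200 camera calls.

TASK

Pull the drawer of the little wooden chest all the way open by its handle. Then take the long chopstick case out of the rack, where it stands on edge beside a shorter trivet, lay it down on its broad side on the bare table and let go of it; then take it again across its width and lay it flat in the drawer's long middle compartment. Do not drop it, leave the drawer open, and do not disturb the trivet, the cup or the bowl.

Things in the scene. Friction and masses are not known exactly. Their poses are not given: they have to be found in the camera images.
- drawer (a joint): how far the drawer is out of the chest, in m: 0 shut, 0.170 at its stop; it may start up to 0.02 open. It slides with light friction along the chest's -x axis and stays where left
- chest: fixed low chest of brown wood, 240 mm (x) by 270 mm (y) by 85 mm high, on the table; its origin is at table height at the middle of its front face, its x axis points to its back. The front faces roughly towards the robot; the one drawer fills it
- drawer_handle (a point): middle of the drawer's handle, a dark round bar 12 mm thick and 112 mm long along the chest's y, 48 mm in front of the drawer's face and 52 mm above the table, on two 10 mm legs at 50 mm either side of the middle. It moves with the drawer; axes as the chest's
- bay (a point): centre of the floor of the drawer's middle compartment, 22 mm above the table, 93 mm behind the drawer's outer front face; axes as the chest's (x into the chest). 62 mm wide (x), 196 mm long (y), fits the flat case; its dividers rise only 8 mm. Drawer front: 14 mm thick, top 72 mm above the table; side and back walls: 56 mm. Front compartment: 44 mm wide, two fixed chopsticks 6 mm high
- rack: fixed rack of pale wood: a base 150 mm (x) by 160 mm (y), 12 mm thick, with two slots along its x at y = -45 and +45 mm; each slot is kept by four pegs of 8 mm, 28 mm high, at x = +-46 mm, 20 mm either side of the slot's middle line. Origin: centre of its underside
- case: loose chopstick case of dark wood with a small brass band near one end, a block 180 mm long (its x), 26 mm thick (its y) and 54 mm wide (its z). It starts standing on its long edge in one of the two slots of the rack, z up, x along the slot; origin: centre of that lower edge face. About 0.16 kg
- case_mid (a point): centre of the chopstick case's block (27 mm along the case's z from its origin), axes as the case. When the case lies flat, its y axis is vertical (either way up will do) and this point is 13 mm above what it lies on
- trivet: bystander: loose block of dark wood standing on edge in the other slot of the rack, 110 mm long (x), 18 mm thick (y), 62 mm high (z); origin: centre of its underside
- teacup: bystander: loose white teacup, 68 mm across, 75 mm high; origin: centre of its underside
- rice_bowl: bystander: loose pale blue-green rice bowl, 116 mm across, 62 mm high; origin: centre of its underside
There are look-alikes about, which are no part of the job. What is shaped like the case but orange is not meant.

How it is judged:
On the way, in this order (a step that is already met when the one before it is completed fails the run):
1. the drawer is pulled all the way open (at least 150 of its 170 mm) (value of joint drawer above 0.15 m), for 0.2 s.
2. the chopstick case lies flat on its broad side on the table, let go and at rest (height (world z) of case_mid below 0.017 m and (angle between case_mid's own y axis and vertical below 0.12 rad or angle between case_mid's own y axis and vertical above 3.02 rad) and contact force between the fingers and case below 0.05 N and linear speed of case below 0.03 m/s), for 0.2 s.
At the end, for the whole second after the job is handed in: Drawer at rest, open 130 mm or more; case flat (0.1 rad) on the middle compartment's floor and along it (0.15 rad), its centre within 10 mm across and 16 mm along of the compartment's, released, at rest; trivet, cup and bowl within 30 mm of their starts (value of joint drawer above 0.13 m and x of case_mid in the frame of bay between -0.01 and 0.01 m and y of case_mid in the frame of bay between -0.016 and 0.016 m and z of case_mid in the frame of bay between 0.008 and 0.018 m and angle between the y axis of case_mid and the z axis of bay, either way round below 0.1 rad and angle between the x axis of case_mid and the y axis of bay, either way round below 0.15 rad and contact force between the fingers and case below 0.05 N and linear speed of case below 0.02 m/s and velocity of joint drawer below 0.01 m/s and distance of each of trivet, teacup, rice_bowl from where it was at the start of the episode below 0.03 m); the robot touches nothing.
It fails at once if the chopstick case is dropped (moves faster than 0.9 m/s while the fingers do not touch it, as after a fall of 40 mm) (linear speed of case above 0.9 m/s and contact force between the fingers and case below 0.01 N).
It fails at once if the trivet is moved by more than 30 mm (distance of trivet from where it was at the start of the episode above 0.03 m).
It fails at once if the teacup is moved by more than 30 mm (distance of teacup from where it was at the start of the episode above 0.03 m).
It fails at once if the rice bowl is moved by more than 30 mm (distance of rice_bowl from where it was at the start of the episode above 0.03 m).
It also fails if it takes over 67 s, if anything falls off the work surface, if the arm or the gripper's body presses on something with over 40 N, if the wrist force passes 120 N, or if a joint passes its speed limit or range.

## Working session

There is one attempt and no reset: what is moved stays moved. The work goes in short steps, each a Python script; the robot and the scene stay as the last script left them, time stands still between calls to the robot, and variables do not carry over. Pictures are saved under pics/ and viewed, on a budget of 10 in all, crops included, one or two more only if the job needs it, and the job is handed in when it is done.

```bash
ls; mkdir -p pics; python3 - <<'E'
from plant import bot,eoat,kin,status,imaging,job
import cv2,numpy as np
s=status.state();print(s)
for n in("side","top","wrist"):
    p,d=imaging.snapshot(n);cv2.imwrite(f"pics/{n}0.png",p[:,:,::-1]);np.savez(f"{n}0.npz",p=p,d=d);print(n,imaging.camera_params(n),(d>0).mean())
E
```

```text
pics
{'time_s': 0.0, 'q': array([-1.36357229e+00,  3.51267492e-01,  1.65241802e+00, -2.22068278e-05,
        1.13908502e+00, -8.45791710e-02]), 'qvel': array([ 7.47682937e-04,  2.54095582e-04, -2.31863888e-03, -9.62769336e-04,
       -1.41054564e-03, -7.05074157e-05]), 'joint_efforts': array([ 1.41942925e-03, -4.97317171e+01, -2.85255450e+01,  6.99723652e-02,
        2.55574164e-02, -8.62118986e-05]), 'tcp_pos': array([ 0.15823247, -0.52662045,  0.40418649]), 'ee_rot': array([-3.10704988e+00, -4.56582635e-01,  1.44946955e-04]), 'force': array([-0.26828962, -0.2924158 ,  0.3356479 ]), 'wrist_torque': array([-0.00446709,  0.00865775, -0.04263382]), 'gripper_width': 0.09280237972187434}
side {'fx': 539.2350671798989, 'fy': 539.2350671798989, 'cx': 317.10070397552744, 'cy': 240.41838122280515, 'view': array([[-0.99525273, -0.09714912,  0.00583542,  0.52664105],
       [ 0.07181152, -0.69256531,  0.71777183, -0.02365025],
       [-0.0656895 ,  0.71478342,  0.69625394, -1.27121297],
       [ 0.        ,  0.        ,  0.        ,  1.        ]])} 0.9960514322916667
top {'fx': 433.1704668059388, 'fy': 433.1704668059388, 'cx': 320.87083466490174, 'cy': 237.17121568179104, 'view': array([[ 0.0061184 , -0.99962478,  0.02669955,  0.08650726],
       [ 0.98405573,  0.01076497,  0.17753431, -0.55494313],
       [-0.17775511,  0.02518762,  0.98375236, -0.94785047],
       [ 0.        ,  0.        ,  0.        ,  1.        ]])} 0.9960872395833333
wrist {'fx': 429.21677568710254, 'fy': 429.21677568710254, 'cx': 318.37643092024535, 'cy': 241.61523913377826, 'tool_from_camera': array([[-9.32663908e-04,  9.64663208e-01,  2.63484392e-01,
         7.36828177e-02],
       [ 9.99999562e-01,  9.21797426e-04,  1.64865315e-04,
        -9.65384746e-04],
       [-8.38397309e-05,  2.63484430e-01, -9.64663645e-01,
         2.09922441e-02],
       [ 0.00000000e+00,  0.00000000e+00,  0.00000000e+00,
         1.00000000e+00]])} 0.9959342447916667
```

View pics/top0.png

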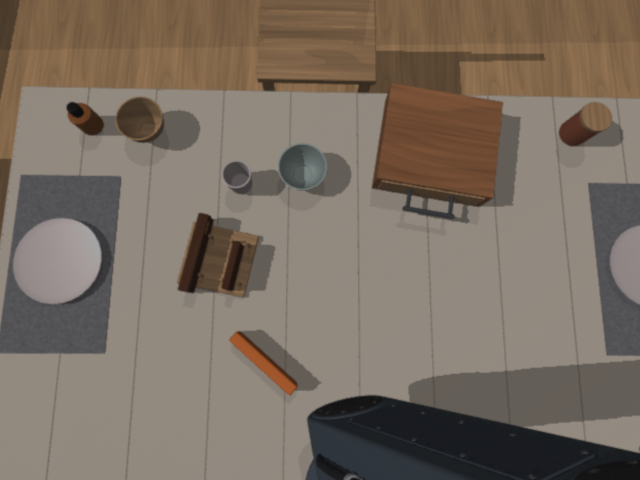

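View pics/side0.png

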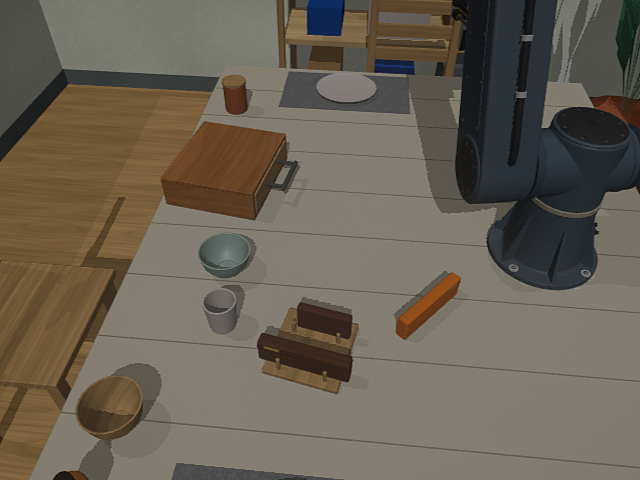

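The top view shows the dark long block at (195,253), a shorter dark block at (233,265), an orange block at (263,362), the chest at (440,145) with its handle at (430,210), the cup at (237,178) and the bowl at (303,167). In the side view the same items are at (305,357), (325,318), (428,305), (225,170)/(290,175), (221,310) and (225,255).

Candidates for the case are the long dark block (195,253), the short dark block, which is the trivet (233,265), and the orange decoy (263,362). I choose the long dark one, and will check for the brass band in a crop.

```bash
cat > h.py <<'E'
from plant import bot,eoat,kin,status,imaging,job
import cv2,numpy as np
from scipy.spatial.transform import Rotation as R
def cloud(n,p=None,d=None):
    "world points HxWx3 of a camera"
    c=imaging.camera_params(n); s=status.state()
    if d is None: p,d=imaging.snapshot(n)
    v,u=np.mgrid[:480,:640]
    P=np.stack([(u-c['cx'])/c['fx']*d,-(v-c['cy'])/c['fy']*d,-d],-1)
    if n=='wrist':
        T=np.eye(4);T[:3,:3]=R.from_rotvec(s['ee_rot']).as_matrix();T[:3,3]=s['tcp_pos'];M=T@c['tool_from_camera']
    else: M=np.linalg.inv(c['view'])
    W=P@M[:3,:3].T+M[:3,3]; W[d<=0]=np.nan
    return p,W
def rect(pts):
    "min-area rect in xy: centre, (long,short), yaw of the long side in (-pi/2,pi/2]"
    b=cv2.boxPoints(cv2.minAreaRect((pts[:,:2]*1000).astype(np.float32)))/1000
    e=[b[1]-b[0],b[2]-b[1]];l=np.linalg.norm(e,axis=1);k=l.argmax()
    a=np.arctan2(e[k][1],e[k][0]);a=(a+np.pi/2)%np.pi-np.pi/2
    return b.mean(0).round(4),l[[k,1-k]].round(4),round(float(a),4)
def down(yaw):
    "tool pointing down, closing axis (tool y) at yaw+90deg, tool x at yaw"
    return (R.from_euler('z',yaw)*R.from_euler('x',np.pi)).as_rotvec()
E
python3 - <<'E'
from h import *
cl={}
for n in('top','side'):
    z=np.load(n+'0.npz');p,W=cloud(n,z['p'],z['d']);cl[n]=(p,W)
def blk(n,u0,u1,v0,v1,cond,name):
    p,W=cl[n];w=W[v0:v1,u0:u1];c=p[v0:v1,u0:u1].astype(int)
    m=cond(w,c)
    k,l,st,_=cv2.connectedComponentsWithStats(m.astype(np.uint8)); 
    if k<2: print(name,'none');return
    i=1+st[1:,4].argmax();q=w[l==i]
    print(n,name,len(q),*rect(q),'z',np.percentile(q[:,2],[5,50,95]).round(4))
dark=lambda w,c:(w[...,2]>.05)&(c.sum(-1)<230)
blk('top',165,213,205,300,lambda w,c:(w[...,2]>.055),'case')
blk('top',215,250,230,300,lambda w,c:(w[...,2]>.055),'trivet')
blk('side',250,360,325,390,lambda w,c:(w[...,2]>.058),'case')
blk('side',285,360,290,340,lambda w,c:(w[...,2]>.065),'trivet')
blk('top',180,265,205,305,lambda w,c:(w[...,2]>.007)&(w[...,2]<.018),'rack')
for n,b in(('top',(365,510,75,205)),('side',(155,295,115,220))):
    blk(n,*b,lambda w,c:(w[...,2]>.078)&(w[...,2]<.095),'chesttop')
for n,b in(('top',(395,465,193,225)),('side',(262,302,155,195))):
    blk(n,*b,lambda w,c:(w[...,2]>.03)&(w[...,2]<.07)&(c.max(-1)-c.min(-1)<25)&(c.sum(-1)<270),'handle')
for n,b in(('top',(218,256,155,196)),('side',(200,242,282,337))): blk(n,*b,lambda w,c:w[...,2]>.066,'cup')
for n,b in(('top',(273,332,140,195)),('side',(193,256,230,282))): blk(n,*b,lambda w,c:w[...,2]>.055,'bowl')
blk('top',225,305,325,400,lambda w,c:w[...,2]>.008,'orange')
a=cl['top'][0][195:310,165:280];b=cl['side'][0][290:400,245:370]
im=np.hstack([cv2.resize(a,(400,400),interpolation=2),cv2.resize(b,(400,400),interpolation=2)])
cv2.imwrite('pics/crop.png',cv2.convertScaleAbs(im[:,:,::-1],alpha=1.8))
E
```

```text
top case 1007 [0.5157 0.3771] [0.1799 0.0277] -0.2053 z [0.0594 0.0656 0.0688]
top trivet 464 [0.4856 0.2918] [0.1095 0.019 ] -0.2121 z [0.061  0.0731 0.0763]
side case 1298 [0.5166 0.3762] [0.1801 0.0292] -0.2035 z [0.0602 0.0655 0.0682]
side trivet 525 [0.4871 0.2915] [0.1103 0.0201] -0.1987 z [0.0665 0.0731 0.0761]
top rack 2390 [0.5014 0.3107] [0.1497 0.114 ] -0.2094 z [0.009  0.0121 0.0154]
top chesttop 11223 [ 0.7833 -0.1853] [0.2708 0.2423] 1.4083 z [0.0819 0.0849 0.0877]
side chesttop 5888 [ 0.7853 -0.1866] [0.2776 0.2444] 1.4116 z [0.0822 0.0854 0.0882]
top handle 415 [ 0.6326 -0.17  ] [0.1407 0.0539] 1.4636 z [0.051  0.0563 0.0599]
side handle 283 [ 0.6368 -0.1619] [0.1288 0.0557] 1.4158 z [0.0495 0.056  0.0599]
top cup 218 [0.6941 0.2883] [0.067  0.0659] 1.063 z [0.0674 0.0741 0.0778]
side cup 338 [0.6954 0.287 ] [0.0674 0.0668] -0.5502 z [0.0669 0.073  0.0769]
top bowl 349 [0.7196 0.1378] [0.1138 0.1137] 1.3843 z [0.0558 0.0609 0.0644]
side bowl 413 [0.7205 0.1357] [0.1161 0.1131] -1.3215 z [0.0555 0.0604 0.0642]
top orange 1223 [0.2745 0.2174] [0.1798 0.0269] 0.8607 z [0.0218 0.0533 0.0568]
```

View pics/crop.png

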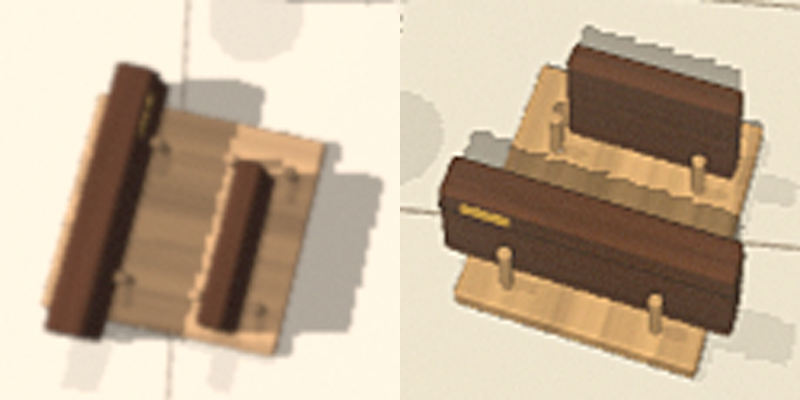

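The crop confirms it: the long dark block with the brass band is the case, and the shorter block has no band. The depth heights (case top 66 mm, trivet 74 mm, chest 85 mm) match the text from both views. Next I'll refine the handle position, then go above it.

```bash
cat >> h.py <<'E'
G=0.167
def pick_yaw(pos,yaw):
    "of the two equal grasps, the one needing least joint travel with j6 well in range"
    q=np.array(status.state()['q']);best=None
    for y in(yaw,yaw+np.pi):
        s=kin.inverse_kinematics(pos,down(y))
        if s is None: continue
        s=np.array(s);c=np.abs(s-q).max()+(5 if abs(s[5])>2.6 else 0)
        if best is None or c<best[0]: best=(c,y,s)
    return best[1],best[2]
def st():
    s=status.state();print('t',round(s['time_s'],2),'tcp',np.round(s['tcp_pos'],4),'F',np.round(s['force'],1),'w',round(s['gripper_width'],4))
    return s
E
python3 - <<'E'
from h import *
yaw=np.mean([1.4083,1.4116]);a=yaw-np.pi/2
ex=np.array([np.cos(a),np.sin(a)]);ey=np.array([-ex[1],ex[0]])
cen=np.mean([[.7833,-.1853],[.7853,-.1866]],0);fr=cen-.12*ex
hs=[]
for n in('top','side'):
    z=np.load(n+'0.npz');p,W=cloud(n,z['p'],z['d'])
    L=np.stack([(W[...,:2]-fr)@ex,(W[...,:2]-fr)@ey],-1)
    m=(W[...,2]>.047)&(W[...,2]<.07)&(L[...,0]<-.03)&(L[...,0]>-.1)&(abs(L[...,1])<.09)&(p.astype(int).sum(-1)<330)
    q=L[m];zz=W[m][:,2];print(n,m.sum(),np.percentile(q,[3,50,97],axis=0).round(4).tolist(),np.percentile(zz,[50,97]))
    q=q[abs(q[:,1])<.04];print(np.percentile(q[:,0],[5,50,95]));hs.append(np.median(q[:,0]))
    print('slope',np.polyfit(q[:,1],q[:,0],1))
hx=np.mean(hs);h=fr+hx*ex;print('handle',h,'open',-hx-.048,'front',fr,'a',a)
pos=[*h,.052+G+.10]
y,q=pick_yaw(pos,yaw);print(y,q)
np.savez('geo.npz',h=h,fr=fr,a=a,y=y)
eoat.command_gripper(.036)
bot.reach(pos,down(y));st()
c=cloud('wrist');cv2.imwrite('pics/w1.png',c[0][:,:,::-1])
L=np.stack([(c[1][...,:2]-h)@ex,(c[1][...,:2]-h)@ey],-1);z=c[1][...,2]
m=(z>.047)&(z<.07)&(abs(L[...,0])<.03)&(abs(L[...,1])<.04);print('wrist handle',m.sum(),np.median(L[m],0),np.median(z[m]),np.percentile(z[m],97))
E
```

```text
top 330 [[-0.0573, -0.0546], [-0.0519, 0.0013], [-0.032, 0.058]] [0.05641564 0.06028839]
[-0.0572857  -0.05310903 -0.04727635]
slope [ 0.00091409 -0.05280123]
side 191 [[-0.0562, -0.0526], [-0.0503, 0.0087], [-0.0322, 0.0598]] [0.05670181 0.06052948]
[-0.05588054 -0.05190505 -0.04586241]
slope [-0.00470812 -0.05160129]
handle [ 0.61401966 -0.15832237] open 0.004507040357588435 front [ 0.66584895 -0.16673156] a -0.16084632679489652
1.40995 [-0.32574703  0.59300254  1.49637714  0.          1.05221297 -0.1649007 ]
t 3.31 tcp [ 0.6138 -0.1592  0.3192] F [ 0.9  0.6 -0. ] w 0.0358
wrist handle 2555 [0.00220172 0.00219449] 0.05609421677588311 0.05786024719601528
```

View pics/w1.png

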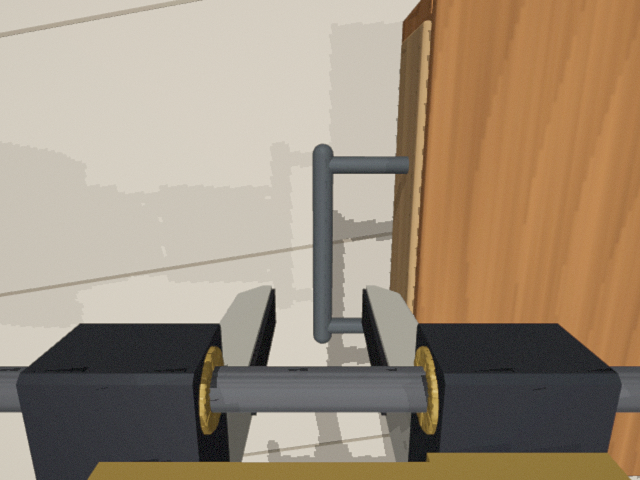

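The wrist view shows the handle bar (322,245) centred between the open fingers, and the drawer face at x≈405. Bar top is 58 mm by wrist depth, which agrees with the text. Now I'll grasp the bar and pull.

```bash
python3 - <<'E'
from h import *
g=np.load('geo.npz');h,a,y=g['h'],float(g['a']),float(g['y']);ex=np.array([np.cos(a),np.sin(a)])
h=h+.001*ex
print(bot.move_l([*h,.052+G],max_force=15,feed=.12));st()
eoat.command_gripper(.0,squeeze=30);s0=st()
p=np.array(s0['tcp_pos'])
print(bot.move_l([*(p[:2]-.172*ex),p[2]],feed=.1,max_force=25));s=st()
print('pulled',np.linalg.norm(s['tcp_pos'][:2]-p[:2]))
bot.hold(.3);st()
np.save('pull.npy',s['tcp_pos'])
E
```

```text
False
t 4.34 tcp [ 0.6153 -0.1586  0.2198] F [ 0.2  1.  -0.1] w 0.0363
t 4.88 tcp [ 0.6151 -0.1585  0.2193] F [0.2 0.8 2.9] w 0.011
True
t 6.42 tcp [ 0.4504 -0.1315  0.2193] F [ 3.2  0.5 -1. ] w 0.0111
pulled 0.16692017152511246
t 6.72 tcp [ 0.4506 -0.1315  0.2193] F [ 1.5  1.5 -1.5] w 0.0111
```

```bash
python3 - <<'E'
from h import *
eoat.command_gripper(.036);s=status.state();p=np.array(s['tcp_pos'])
bot.move_l([p[0],p[1],.36],feed=.25);st()
c=[.5161,.3767];pos=[*c,.055+G+.10];yaw=-.2044
y,q=pick_yaw(pos,yaw);print(y,q)
eoat.command_gripper(.056);bot.reach(pos,down(y));s=st()
p,W=cloud('wrist');z=W[...,2];cv2.imwrite('pics/w2.png',p[:,:,::-1])
ex=np.array([np.cos(yaw),np.sin(yaw)]);ey=np.array([-ex[1],ex[0]])
L=np.stack([(W[...,:2]-c)@ex,(W[...,:2]-c)@ey],-1)
m=(z>.058)&(z<.072)&(abs(L[...,0])<.1)&(abs(L[...,1])<.03)
print('case from wrist',m.sum(),rect(W[m]),np.median(z[m]))
x=L[m];print(np.percentile(x[:,1],[2,50,98]),np.polyfit(x[:,0],x[:,1],1),x[:,0].min(),x[:,0].max())
# drawer from the top view
p,W=cloud('top');np.savez('top1.npz',p=p,W=W);cv2.imwrite('pics/top1.png',cv2.resize(p[80:330,330:530],(640,800//1*1))[:600,:,::-1] if 0 else p[:,:,::-1])
p,W=cloud('side');np.savez('side1.npz',p=p,W=W)
E
```

```text
t 8.06 tcp [ 0.4504 -0.1315  0.359 ] F [-0.9  0.6  0.1] w 0.0358
2.937192653589793 [ 5.57671166e-01  5.97707796e-01  1.47981791e+00 -4.44089210e-16
  1.06406695e+00 -8.08725160e-01]
t 10.49 tcp [0.5166 0.3758 0.3222] F [-0.6 -0.6  0.3] w 0.0559
case from wrist 12384 (array([0.5092, 0.3793], dtype=float32), array([0.164 , 0.0267], dtype=float32), -0.2112) 0.06488029967538521
[-0.01133773  0.00116248  0.01352331] [-0.00467042  0.00101172] -0.08929649324629563 0.07478658321675838
```

View pics/w2.png

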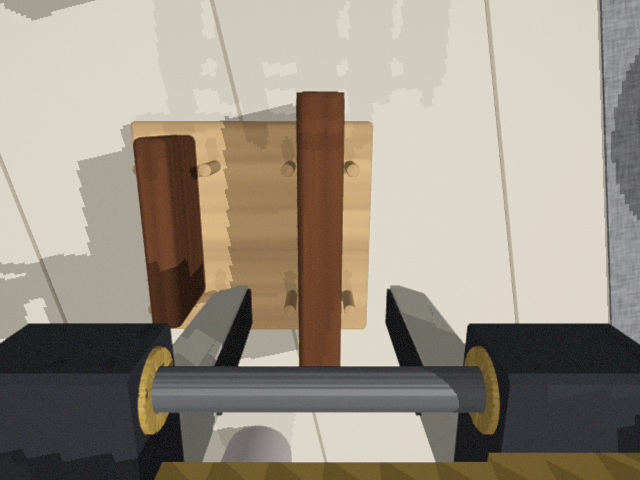

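View pics/top1.png

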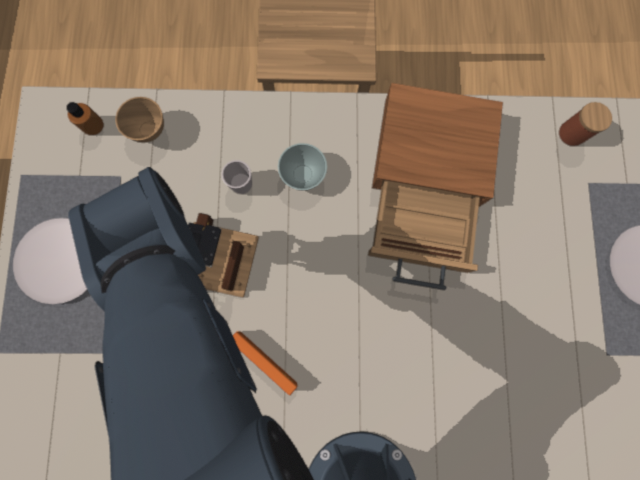

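The wrist view shows the case (320,230) centred between the fingers (250 and 390), clear of the trivet (170,230). The top view shows the drawer open (430,225), and the trivet, cup and bowl unmoved. Now I'll grasp and lift the case, and check the drawer and the tilted lay-down IK in the same script.

```bash
cat > lay.py <<'E'
from h import *
S,TH,TY=.046,np.deg2rad(42),.013
yt=np.pi-.209;ca=-.209
ax=np.array([np.cos(ca),np.sin(ca),0]);left=np.array([-ax[1],ax[0],0])
Rt=R.from_rotvec(-TH*ax)                 # lean to the left of the case axis
up=Rt.apply([0,0,1]);n=Rt.apply(left)
piv=np.array([.42,.09,0])
rot=(Rt*R.from_rotvec(down(yt))).as_rotvec()
def tcp(h): return piv+[0,0,h]+S*up-TY*n+G*up
E
python3 - <<'E'
from lay import *
for h in(.10,.0): print('ik',kin.inverse_kinematics(tcp(h),rot),tcp(h))
# drawer from top and side views taken after the pull
g=np.load('geo.npz');fr,a=g['fr'],float(g['a']);ex=np.array([np.cos(a),np.sin(a)]);ey=np.array([-ex[1],ex[0]])
for k in('top1','side1'):
    W=np.load(k+'.npz')['W'];X=(W[...,:2]-fr)@ex;Y=(W[...,:2]-fr)@ey;z=W[...,2]
    m=(z>.066)&(z<.078)&(X<-.13)&(X>-.2)&(abs(Y)<.15)
    print(k,'front top',m.sum(),np.percentile(X[m],[2,50,98]).round(4),np.percentile(Y[m],[1,99]).round(4),np.median(z[m]).round(4))
    x=-.17+.093; b=(abs(X-x)<.025)&(abs(Y)<.09);print(' bay floor z',b.sum(),np.percentile(z[b],[10,50,90]).round(4))
    b=(abs(Y)<.08)&(z<.065)
    for x in np.arange(-.16,0,.004):
        i=b&(abs(X-x)<.002); print(f'{x:.3f}:{np.median(z[i])*1000:.1f}',end=' ')
    print()
c=np.array([.5163,.3774])
bot.move_l([*c,.058+G],frame=down(yt),feed=.1,max_force=15);st()
eoat.command_gripper(0,squeeze=25);st()
p=status.state()['tcp_pos'];bot.move_l([p[0],p[1],p[2]+.09],feed=.12);st()
E
```

```text
ik [ 0.45984323  0.55297452  1.80347215 -0.57010933  1.33635368 -0.60676391] [0.44756684 0.21997267 0.26698855]
ik [ 0.45984323  0.732845    1.81643288 -0.60502422  1.17568464 -0.49446186] [0.44756684 0.21997267 0.16698855]
top1 front top 688 [-0.171  -0.1644 -0.1574] [-0.116   0.1195] 0.0718
 bay floor z 1523 [0.0197 0.022  0.0244]
-0.160:nan -0.156:nan -0.152:nan -0.148:22.3 -0.144:23.4 -0.140:27.6 -0.136:24.5 -0.132:23.2 -0.128:27.4 -0.124:24.2 -0.120:21.8 -0.116:22.0 -0.112:28.7 -0.108:25.6 -0.104:22.0 -0.100:22.1 -0.096:22.6 -0.092:21.9 -0.088:21.9 -0.084:22.3 -0.080:21.7 -0.076:22.0 -0.072:21.9 -0.068:21.7 -0.064:21.9 -0.060:22.4 -0.056:21.9 -0.052:22.1 -0.048:23.7 -0.044:29.6 -0.040:23.0 -0.036:21.9 -0.032:22.0 -0.028:21.5 -0.024:21.9 -0.020:22.4 -0.016:21.7 -0.012:21.8 -0.008:22.0 -0.004:21.5 
side1 front top 8 [-0.1693 -0.1655 -0.1596] [-0.0032  0.0299] 0.0717
  return _methods._mean(a, axis=axis, dtype=dtype,
  ret = ret.dtype.type(ret / rcount)
Traceback (most recent call last):
IndexError: index -1 is out of bounds for axis 0 with size 0
```

Dividers at −0.111 and −0.044 m put the bay centre at chest x = −0.078 with its floor at 22 mm. The crash came from the occluded side view and nothing had moved. Now grasping.

```bash
python3 - <<'E'
from lay import *
c=np.array([.5163,.3774])
print(bot.move_l([*c,.058+G],frame=down(yt),feed=.1,max_force=15));st()
eoat.command_gripper(0,squeeze=25);s=st()
p=s['tcp_pos'];np.save('grasp1.npy',p);bot.move_l([p[0],p[1],p[2]+.09],feed=.12);st()
bot.reach(tcp(.06)+[0,0,.05],rot);st()
p,W=cloud('side');cv2.imwrite('pics/s2.png',p[:,:,::-1])
E
```

```text
False
t 11.76 tcp [0.5165 0.3775 0.2257] F [-0.9 -0.1  1.5] w 0.0559
t 12.35 tcp [0.5163 0.3774 0.2251] F [-0.4 -1.3  2.5] w 0.0256
t 13.25 tcp [0.5161 0.3772 0.3142] F [ 0.1 -0.2 -1.2] w 0.0259
t 14.34 tcp [0.4479 0.2204 0.277 ] F [ 0.2  0.1 -0.8] w 0.0255
```

View pics/s2.png

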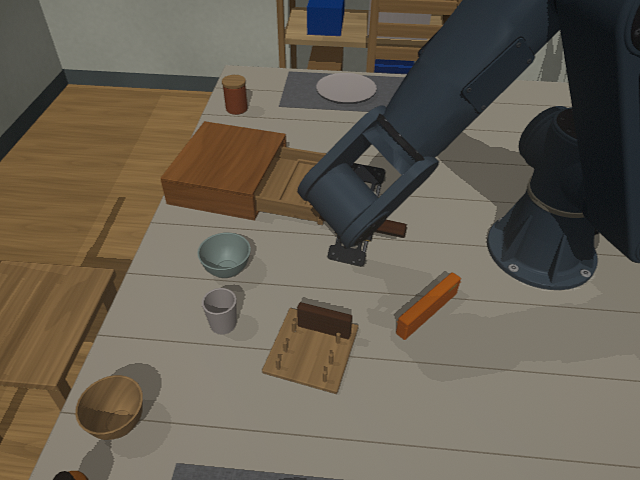

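The side view shows the case held in the tilted gripper at (395,228), clear of everything, with the trivet still in its slot (325,318). Next I'll lower it to contact, release and withdraw along the tool axis.

```bash
python3 - <<'E'
from lay import *
bot.move_l(tcp(.012),frame=rot,feed=.15)
print(bot.move_l(tcp(-.006),frame=rot,feed=.03,max_force=4));s=st();print('h',s['tcp_pos'][2]-tcp(0)[2])
eoat.command_gripper(.038);s=st()
p=s['tcp_pos'];bot.move_l(p+.07*up,feed=.1);st()
p=status.state()['tcp_pos'];bot.move_l([p[0],p[1],.32],feed=.25)
c=piv[:2]+.027*left[:2];y,q=pick_yaw([*c,.03+G+.14],yt);print(y,q)
eoat.command_gripper(.085);bot.reach([*c,.03+G+.14],down(y));s=st()
c0=s['tcp_pos'][:2]
for k in('wrist','top'):
    p,W=cloud(k);z=W[...,2];cv2.imwrite(f'pics/{k}3.png',p[:,:,::-1])
    m=(z>.015)&(z<.08)&(abs(W[...,0]-c0[0])<.12)&(abs(W[...,1]-c0[1])<.075)&(p.astype(int).sum(-1)<330)
    _,l,stt,_=cv2.connectedComponentsWithStats(m.astype(np.uint8));i=1+stt[1:,4].argmax();q=W[l==i]
    print(k,len(q),rect(q),np.percentile(q[:,2],[5,50,95]))
E
```

```text
True
t 15.65 tcp [0.4477 0.2201 0.1666] F [0.8 0.4 3.2] w 0.0258
h -0.00037018961003798534
t 16.12 tcp [0.4474 0.2199 0.1666] F [ 0.4 -0.6 -1.2] w 0.0385
t 16.97 tcp [0.4569 0.2655 0.2182] F [ 1.1 -1.5  0.1] w 0.0379
2.932592653589793 [ 0.16141175  0.24834043  1.98876369  0.          0.90448853 -1.20038458]
t 19.05 tcp [0.426  0.1166 0.3373] F [ 0.   0.4 -0.2] w 0.0854
wrist 18320 (array([0.4263, 0.1175], dtype=float32), array([0.1786, 0.0536], dtype=float32), -0.2095) [0.02351756 0.02498355 0.0261698 ]
top 133 (array([0.3769, 0.1279], dtype=float32), array([0.0617, 0.0115], dtype=float32), -1.4018) [0.02269979 0.02592588 0.02829497]
```

View pics/wrist3.png

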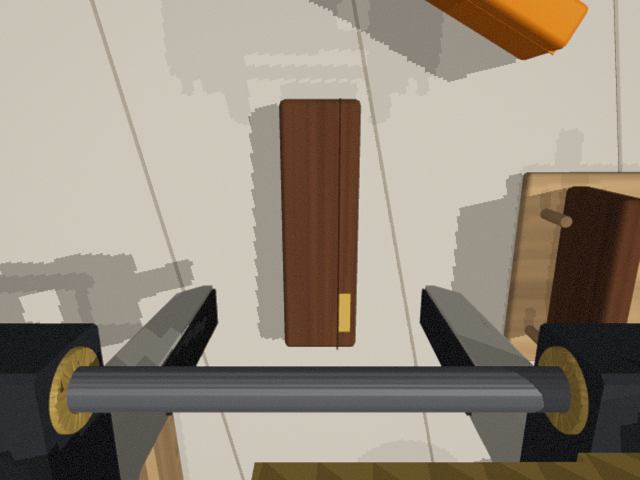

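The case lies flat on the table at (320,222) in the wrist view, with its full outline visible (179×54 mm) and the fingers straddling it symmetrically. Before taking it I'll take one close look over the bay with the empty gripper.

```bash
python3 - <<'E'
from h import *
g=np.load('geo.npz');fr,a=g['fr'],float(g['a']);ex=np.array([np.cos(a),np.sin(a)]);ey=np.array([-ex[1],ex[0]])
b=fr-.078*ex;pos=[*(b-.05*ey),.052+G+.16];y,q=pick_yaw(pos,a+np.pi/2);print(b,y,q)
bot.reach(pos,down(y));st()
p,W=cloud('wrist');cv2.imwrite('pics/w4.png',p[:,:,::-1])
X=(W[...,:2]-fr)@ex;Y=(W[...,:2]-fr)@ey;z=W[...,2]
m=(z>.066)&(z<.078)&(X<-.13)&(X>-.2)&(abs(Y)<.15)
print('front',np.percentile(X[m],[2,98]).round(4),np.percentile(Y[m],[1,99]).round(4),'slope',np.polyfit(Y[m],X[m],1))
for x0 in(-.111,-.044):
    m=(abs(X-x0)<.012)&(z>.027)&(z<.034)&(abs(Y)<.09);print('div',m.sum(),np.percentile(X[m],[2,50,98]).round(4),'slope',np.polyfit(Y[m],X[m],1).round(4),np.percentile(Y[m],[0,100]).round(3),np.percentile(z[m],90))
m=(abs(X+.078)<.025)&(z>.015)&(z<.028)&(abs(Y)<.12);print('floor',np.median(z[m]),'Y',np.percentile(Y[m],[.2,99.8]))
m=(abs(X+.078)<.04)&(z>.048)&(z<.062)&(Y>.05);print('side wall Y+',np.percentile(Y[m],[2,98]));m=(abs(X+.078)<.04)&(z>.048)&(z<.062)&(Y<-.05);print('Y-',m.sum(),np.percentile(Y[m],[2,98]) if m.any() else 0)
E
```

```text
[ 0.58885577 -0.15423957] 1.40995 [-0.41275171  0.49477623  1.49973868  0.          1.14707775 -0.25190538]
t 20.49 tcp [ 0.581  -0.2024  0.3786] F [ 0.   0.3 -0.1] w 0.0851
front [-0.1686 -0.1551] [-0.0835  0.0963] slope [ 0.00383941 -0.16149277]
div 1345 [-0.1113 -0.1092 -0.1072] slope [ 0.003  -0.1092] [-0.09  0.09] 0.02993648250274229
div 1353 [-0.0454 -0.0434 -0.0413] slope [ 0.0033 -0.0434] [-0.09  0.09] 0.030053287306829657
floor 0.021054972925407117 Y [-0.09735412  0.1026098 ]Traceback (most recent call last):
  File "<stdin>", line 12, in <module>
    return _quantile_unchecked(
        a, q, axis, out, overwrite_input, method, keepdims, weights)
    return _ureduce(a,
                    func=_quantile_ureduce_func,
    ...<5 lines>...
                    overwrite_input=overwrite_input,
                    method=method)
    r = func(a, **kwargs)
    result = _quantile(arr,
                       quantiles=q,
    ...<2 lines>...
                       out=out,
                       weights=wgt)
    slices_having_nans = np.isnan(arr[-1, ...])
                                  ~~~^^^^^^^^^
IndexError: index -1 is out of bounds for axis 0 with size 0
```

View pics/w4.png

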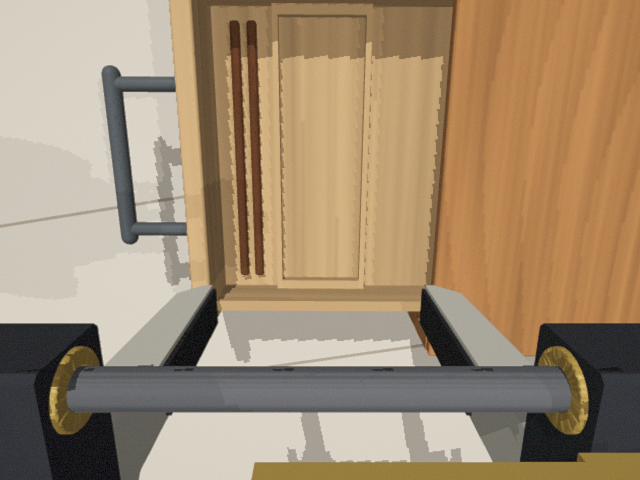

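The bay (325,145) is empty, with the chopsticks at (245,150) to its left. Wrist depth gives the bay centre at chest (−0.0763, +0.0026), within 2 mm of the top view. Now I'll take the case and place it.

```bash
python3 - <<'E'
from h import *
g=np.load('geo.npz');fr,a=g['fr'],float(g['a']);ex=np.array([np.cos(a),np.sin(a)]);ey=np.array([-ex[1],ex[0]])
b=fr-.0767*ex+.0022*ey;yb=a+np.pi/2-.003
c=[.4261,.1172];yt=np.pi-.2095
p=status.state()['tcp_pos'];
bot.reach([*c,.03+G+.08],down(yt))
print(bot.move_l([*c,.030+G],feed=.1,max_force=12));st()
eoat.command_gripper(0,squeeze=25);s=st();zg=s['tcp_pos'][2]
bot.move_l([*s['tcp_pos'][:2],zg+.13],feed=.15);st()
bot.reach([*b,zg+.13],down(yb));bot.move_l([*b,zg+.022+.012],frame=down(yb),feed=.12);st()
hit=bot.move_l([*b,zg+.022-.003],frame=down(yb),feed=.03,max_force=5);s=st();print(hit,'height over table grasp',s['tcp_pos'][2]-zg,(s['tcp_pos'][:2]-b)*1000)
E
```

```text
False
t 22.88 tcp [0.4263 0.1172 0.1974] F [ 0.5 -0.7 -0.2] w 0.0845
t 23.48 tcp [0.4261 0.1172 0.1971] F [-0.5  0.6  3.3] w 0.054
t 24.49 tcp [0.4259 0.1172 0.3264] F [-0.5 -0.7 -1. ] w 0.0539
t 26.64 tcp [ 0.5908 -0.1523  0.2319] F [-0.8  0.8 -1.3] w 0.054
t 27.08 tcp [ 0.5907 -0.1523  0.2187] F [ 1.3 -0.3  1.4] w 0.0541
True height over table grasp 0.021609327079689933 [ 0.22054558 -0.05960223]
```

Contact came 21.6 mm above the table grasp height, so the case is on the floor (22 mm) and not on the dividers (30 mm). Now I'll release, retreat and check.

```bash
python3 - <<'E'
from h import *
g=np.load('geo.npz');fr,a=g['fr'],float(g['a']);ex=np.array([np.cos(a),np.sin(a)]);ey=np.array([-ex[1],ex[0]])
eoat.command_gripper(.08);s=st();p=s['tcp_pos'];r=s['ee_rot']
bot.move_l([p[0],p[1],p[2]+.16],feed=.15)
q=status.state()['tcp_pos'];bot.move_l([*(q[:2]-.05*ey),q[2]],feed=.15);st()
im,W=cloud('wrist');cv2.imwrite('pics/w5.png',im[:,:,::-1])
X=(W[...,:2]-fr)@ex;Y=(W[...,:2]-fr)@ey;z=W[...,2]
m=(abs(X+.077)<.035)&(abs(Y)<.11)&(z>.04)&(z<.054)
m&=im.astype(int).sum(-1)<330
_,l,stt,_=cv2.connectedComponentsWithStats(m.astype(np.uint8));i=1+stt[1:,4].argmax();k=l==i
A=np.c_[X[k],Y[k],np.ones(k.sum())];co=np.linalg.lstsq(A,z[k],rcond=None)[0]
print('case',rect(np.c_[X[k],Y[k]]),'z',np.percentile(z[k],[5,50,95]).round(4),'tilt',co[:2].round(4))
for x0 in(-.111,-.044):
    d=(abs(X-x0)<.006)&(z>.027)&(z<.034)&(abs(Y)<.09);print('div',d.sum(),np.median(X[d]).round(4))
f=(z>.066)&(z<.078)&(X<-.13)&(X>-.2)&(abs(Y)<.15);print('front',np.percentile(X[f],[2,98]))
E
```

```text
t 27.73 tcp [ 0.5903 -0.1522  0.2184] F [ 0.5 -0.1 -0.4] w 0.0795
t 29.43 tcp [ 0.582  -0.2015  0.377 ] F [-0.7  0.   0.4] w 0.0803
case (array([-0.0761,  0.0033], dtype=float32), array([0.1794, 0.0542], dtype=float32), 1.5679) z [0.0453 0.0469 0.0481] tilt [0.0004 0.0003]
div 1356 -0.1089
div 1361 -0.0431
front [-0.16830495 -0.15482582]
```

View pics/w5.png

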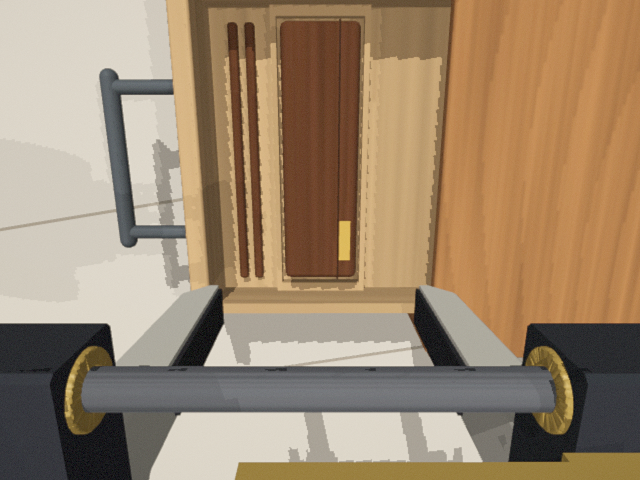

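The picture shows the case flat and centred between the dividers (320,150). Its tilt is about 0, the drawer is still fully open, and the gripper is clear. Handing in.

```bash
python3 - <<'E'
from h import *
for n in('top','side'):
    p,W=cloud(n);z=W[...,2]
    for k,c,h,r in(('trivet',(.486,.292),.065,.075),('cup',(.694,.288),.066,.06),('bowl',(.72,.137),.055,.08)):
        m=(np.hypot(W[...,0]-c[0],W[...,1]-c[1])<r)&(z>h)&(z<.09)
        print(n,k,rect(W[m]) if m.any() else None)
bot.hold(.3);st();job.close_job()
E
```

```text
top trivet (array([0.4858, 0.2916], dtype=float32), array([0.1096, 0.0187], dtype=float32), -0.2032)
top cup (array([0.6939, 0.2875], dtype=float32), array([0.0671, 0.0659], dtype=float32), -0.8363)
top bowl (array([0.7192, 0.1376], dtype=float32), array([0.1136, 0.1136], dtype=float32), -0.2134)
side trivet (array([0.4872, 0.2909], dtype=float32), array([0.1102, 0.0202], dtype=float32), -0.2122)
side cup (array([0.6952, 0.2868], dtype=float32), array([0.0685, 0.0666], dtype=float32), 1.1491)
side bowl (array([0.7205, 0.1369], dtype=float32), array([0.1163, 0.1139], dtype=float32), -1.4343)
t 29.88 tcp [ 0.5822 -0.2012  0.3775] F [ 0.1  0.5 -0.8] w 0.0799
the job is handed in; nothing more can be done
```

The job is done and handed in at about 30 s of the 67 s allowed. I pulled the drawer to its stop (about 0.17 m) and lifted the case from the rack. I tipped it onto its broad side on the bare table and let go, then took it again across its width and laid it in the drawer's middle compartment.

**Last checks:**
- **Case:** it lies flat and along the compartment, within about 1 mm of the compartment's centre both ways by the wrist camera. It is released and the gripper is clear.
- **Drawer:** still fully open.
- **Trivet, cup and bowl:** within about 1 mm of where they started, from both fixed views.

**Disagreements and a failed reading:**
- The wrist and top cameras differed by about 2 mm on the compartment's position. I used a value between them, nearer the wrist camera's.
- The side view could not see into the drawer because the arm blocked it, so the compartment was measured from the top and wrist cameras only.

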